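# Feed the egg carriers up to the candling lamp

## Task

Push the row of four blue egg carriers along the feed track as one train until the front carrier sits against the red end stop at the candling lamp and no gaps are left in the row. Then press the green start button fully down and take the hand away. Only push: do not lift any carrier out of the track, do not press the button before the row is home, and leave the yellow spare carrier, the bowl and the mug where they stand.

Things in the scene. Friction and masses are not known exactly. Their poses are not given: they have to be found in the camera images.
- track: fixed aluminium channel along its y axis, from y = -200 mm (open end) to the stop face at +180 mm; floor 6 mm above the table, 53 mm wide inside, 69 outside, side lips 14 mm above the table. Red stop plate 40 mm tall, then a grey lamp housing with black hood (104 mm wide, 95 mm tall) to y = 260. Origin: on the table under mid-channel; z up, +y is the pushing direction
- stop_face (a point): foot of the stop face, mid-width, on the channel floor; same axes as the track. When home, the carrier centres lie 25, 75, 125 and 175 mm before it (towards the track's -y)
- carrier_front: egg carrier, the one nearest the stop (white egg); a blue block 50 x 50 mm in plan and 26 mm tall, with an egg (42 mm thick, its tip 60 mm above the underside) standing fixed in it; 0.07 to 0.19 kg. Origin: centre of the block's underside; z up, y along the track towards the stop (sides parallel to the track's)
- carrier_second: egg carrier, second from the stop (brown egg); a blue block 50 x 50 mm in plan and 26 mm tall, with an egg (42 mm thick, its tip 60 mm above the underside) standing fixed in it; 0.07 to 0.19 kg. Origin: centre of the block's underside; z up, y along the track towards the stop (sides parallel to the track's)
- carrier_third: egg carrier, third from the stop (white egg); a blue block 50 x 50 mm in plan and 26 mm tall, with an egg (42 mm thick, its tip 60 mm above the underside) standing fixed in it; 0.07 to 0.19 kg. Origin: centre of the block's underside; z up, y along the track towards the stop (sides parallel to the track's)
- carrier_back: egg carrier, last in the row, farthest from the stop (brown egg); its rear face (y = -25 mm) is free to push on; a blue block 50 x 50 mm in plan and 26 mm tall, with an egg (42 mm thick, its tip 60 mm above the underside) standing fixed in it; 0.07 to 0.19 kg. Origin: centre of the block's underside; z up, y along the track towards the stop (sides parallel to the track's)
- start_top (a point): centre of the top of the green round start button, 30 mm across, its top 22 mm above the table and 10 mm proud of its white round housing (46 mm across), on the table beside the track on its +x side, away from the robot; it is pressed straight down
- start (a joint): travel of the start button in m: 0 up, 0.006 fully down; a spring (5 N when fully down) brings it back up
- spare_carrier: spare carrier like the others but yellow, standing on the table, not part of the row; leave alone
- bowl: white bowl, 120 mm across and 50 mm tall, with a yellow apple in it; leave alone; origin under its centre
- mug: pink mug, 76 mm across and 85 mm tall; leave alone; origin under its centre
Things that resemble listed ones, but are neither listed nor needed, are in the scene too. What is shaped like the carrier_front but turquoise is not meant.

How it is judged:
By the outcome, as a careful person would: the job done as asked, in the order asked, and still so for the second after the job is handed in, with the robot touching nothing.
It also fails if it takes over 48 s, if anything falls off the work surface, if the arm or the gripper's body presses on something with over 40 N, if the wrist force passes 120 N, or if a joint passes its speed limit or range.

## Robot

A 7-joint arm with a two-finger parallel gripper is mounted at the origin on the work surface. World frame = base frame: x ahead of the robot, y to its left, z up, the work surface at z = 0. Lengths are in m, angles in rad, forces in N, time in s.
With the tool pointing down it reaches from about 0.425 to 0.875 m from the base axis. Payload 4.7 kg.
Tool frame: the origin (TCP) lies on the centre line of the jaws, within the pads' length; the fingertips stand 22 mm ahead of it and the grasp point (between the pads) lies 3 mm ahead of it (ctrl.tcp_to_tips is the z of the fingertips in the tool frame, in m); z points along the fingers, y is the direction in which the jaws open and shut (so a half turn about z gives the same grasp; the last joint's range is limited). The gripper opens to 87 mm and grips with 3 to 60 N. Pads are 19 mm wide; open, the fingers measure 117 mm over their backs; the gripper's body (75 mm by 190 mm) begins 51 mm behind the grasp point.
Start: joints at [1.233, 0.321, -0.07, 1.45, 0.023, 1.371, -0.057], TCP at [0.224, -0.61, 0.245] pointing down, gripper open.
Joint ranges: [-2.86, 2.86], [-0.3, 2.09], [-1.38, 1.24], [0.06, 2.45], [-1.56, 4.7], [0.09, 2.05], [-2.69, 2.69]. Speed limits (rad/s): [2.57, 2.57, 3.14, 3.14, 3.14, 3.14, 3.14].

## Interface

Orientations are given as a rotation vector (axis times angle).
In Python, from bench import ctrl, cams gives the robot as it stands.
- The arm moves only by the tool move_arm, never from a script. Its argument "deltas" is a list of rows, each an object with "linear": the shift along the tool's x, y, z as a fraction of full scale, a list of three; "turn": the turn, a rotation vector about the tool's x, y, z as a fraction of full scale, a list of three; "claw": the closure, from 0 (fully open) to 1 (shut). In form: [{"linear": [tx, ty, tz], "turn": [wx, wy, wz], "claw": claw}, ...]. A call has 1 to 20 rows; each row shifts and turns the commanded pose from where the row before left it, along the tool's axes as they then stand; what a row does not reach is not made up. Full scale, the value 1, is 0.03 m for a shift and 4 degrees for a turn. A row lasts 1/12 s, in which the tool goes at most 41.7 mm and 7.16 degrees, less where a joint would pass 70% of its speed; a pose out of reach is approached as far as the arm can. A call with a number of a shift or a turn outside -1 to 1 is refused whole. A call with a gripper value outside its range is refused whole. The fingers move at their own pace and stop on an object; "grip_force" is the grip in N (left out, the last holds). Time passes only in rows, so rows that do not move let the fingers close. It gives the time, the measured TCP pose, the force and the opening at its end, in the units of the state.
- ctrl.get_state(): the state, without advancing time (a new reading comes with each control period).
- cams.get_image(name): name is "scene" or "side" or "wrist"; returns a dict with "image" (384x512x3 uint8, red, green, blue), "K" (3x3 intrinsics, pixels), "world_from_camera" (4x4, takes a point from camera to world coordinates); the wrist camera has in their place "tool_from_camera" (4x4, takes a point from camera to tool coordinates, whose origin is the TCP and whose axes are the flange's). Camera axes: x right, y down, z forward; pixel columns grow to the right and rows downward; lengths in m; the calibration is good to about 2 mm. The wrist camera is an equidistant fisheye: a pixel r from the principal point sees the ray r / f radians off the axis. A picture is of the moment at which its call begins: read the wrist's pose just before it. There is no depth.
- ctrl.close_job(): hands the job in, once; it reports no verdict.
The state is a dict: "time": time; "joint_positions": joint angles; "qd": joint speeds; "joint_torque": joint torques, N m; "position": TCP position; "tool_rot": TCP orientation; "ft_force": force on the tool from outside, world axes, zero at the start; "torque": the same for the moment, N m; "grip_width": opening from 0.0 (shut) to 1.0 (fully open).
Only numpy, scipy, OpenCV 4.12 (cv2) and the standard library are available. Lean on these libraries where they do the work, as an engineer would, in place of code of your own. Each camera call takes 0.05 s, during which the arm holds its last target. There are 200 camera calls.

## Working session

There is one attempt and no reset: what is moved stays moved. The work goes in short steps, Python scripts to look and compute and a tool call to move; the robot and the scene stay as the last step left them, time stands still between calls to the robot, and variables do not carry over. Pictures are saved under pics/ and viewed, about 8 in all and at most 12, crops included, and the job is handed in when it is done.

Besides the shell and the picture viewer there is one more tool, called after "Call:" as name([rows], argument=value, ...), one row to a line, values as JSON. move_arm: Moves the arm, as the interface text tells. Shift numbers are shares of 0.03 m and turn numbers shares of 4 degrees, none past 1 either way. Its arguments: {"type":"object","properties":{"deltas":{"type":"array"},"grip_force":{"type":"number"}},"required":["deltas"]}

```bash
mkdir -p pics; ls; python3 - <<'E'
from bench import ctrl,cams
import cv2,numpy as np,pickle
s=ctrl.get_state();print({k:np.round(v,3).tolist() for k,v in s.items()},ctrl.tcp_to_tips)
d={}
for n in("scene","side"):
    d[n]=cams.get_image(n);print(n,np.round(d[n]["K"],1).tolist(),np.round(d[n]["world_from_camera"],3).tolist())
pickle.dump(d,open("d0.pkl","wb"))
for n in d: cv2.imwrite(f"pics/{n}0.png",cv2.resize(d[n]["image"][:,:,::-1],(800,600),interpolation=cv2.INTER_CUBIC))
E
```

```text
pics
{'time': 0.0, 'joint_positions': [1.233, 0.322, -0.07, 1.452, 0.023, 1.371, -0.057], 'qd': [-0.0, -0.0, 0.0, 0.002, 0.0, 0.001, 0.001], 'joint_torque': [-0.0, -49.13, -0.404, -31.253, -0.064, 0.044, 0.0], 'position': [0.224, -0.61, 0.243], 'tool_rot': [-3.091, -0.549, 0.001], 'ft_force': [0.705, 0.598, -0.17], 'torque': [0.038, 0.07, 0.033], 'grip_width': 0.999} 0.022
scene [[415.7, 0.0, 254.0], [0.0, 415.7, 194.9], [0.0, 0.0, 1.0]] [[-0.847, 0.367, -0.385, 0.958], [0.531, 0.609, -0.589, 0.616], [0.018, -0.703, -0.711, 0.88], [0.0, 0.0, 0.0, 1.0]]
side [[352.5, 0.0, 258.3], [0.0, 352.5, 188.2], [0.0, 0.0, 1.0]] [[-0.889, -0.34, 0.307, 0.236], [-0.458, 0.647, -0.609, 0.525], [0.008, -0.682, -0.731, 0.716], [0.0, 0.0, 0.0, 1.0]]
```

View pics/scene0.png

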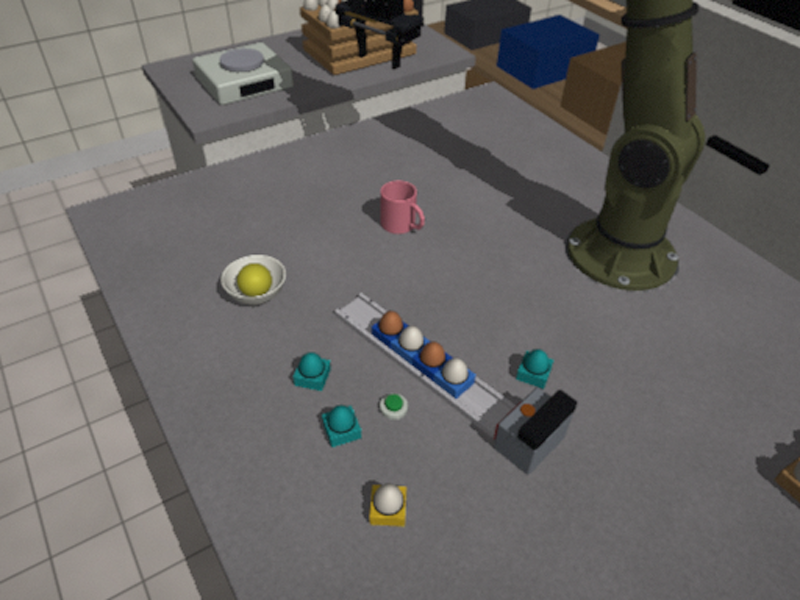

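View pics/side0.png

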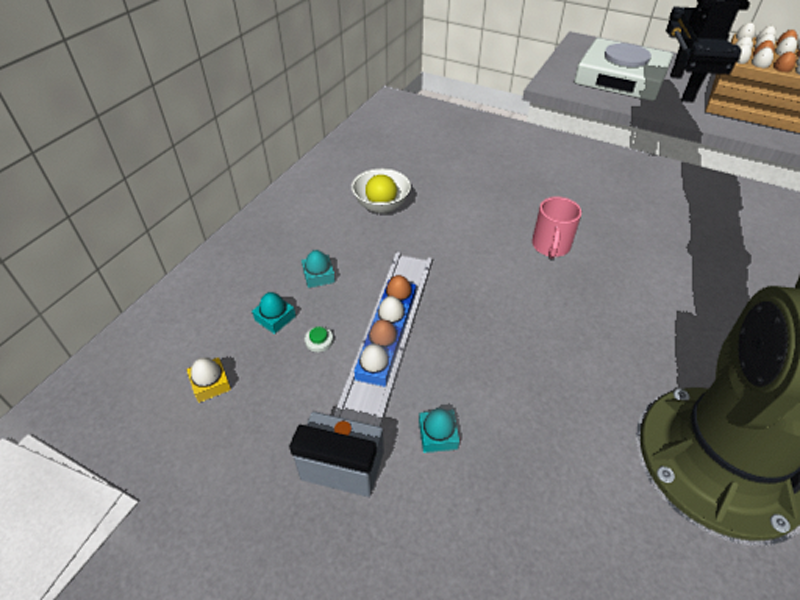

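The scene view shows the blue row at about (391,322) to (455,372), the button at (394,403) and the stop near (495,420). In the side view the row is at (399,288) to (375,358) and the button at (318,336).

Lookalikes in the scene view:
- turquoise carriers at (312,370), (342,423) and (537,366)
- yellow spare carrier at (388,503)

I choose the four blue carriers in the channel, and the only green button, in the white round housing.

```bash
cat > h.py <<'E'
import cv2,numpy as np,pickle
def ray(c,uv):
    T=c["world_from_camera"];d=np.linalg.inv(c["K"])@[uv[0],uv[1],1];return T[:3,3],T[:3,:3]@d
def plane(c,uv,z):
    o,d=ray(c,uv);return o+d*(z-o[2])/d[2]
def tri(cs,uvs):
    A=0;b=0
    for c,u in zip(cs,uvs):
        o,d=ray(c,u);d=d/np.linalg.norm(d);P=np.eye(3)-np.outer(d,d);A=A+P;b=b+P@o
    return np.linalg.solve(A,b)
def proj(c,p):
    T=np.linalg.inv(c["world_from_camera"]);q=c["K"]@(T[:3,:3]@p+T[:3,3]);return q[:2]/q[2]
def near(mask,uv,r=30):
    n,l,s,ce=cv2.connectedComponentsWithStats(mask.astype(np.uint8))
    i=[(np.hypot(*(ce[k]-uv)),k) for k in range(1,n) if s[k,4]>25];k=min(i)[1];return ce[k],s[k]
E
python3 - <<'E'
from h import *
d=pickle.load(open("d0.pkl","rb"))
seed={"scene":[(455,372),(433,354),(412,338),(391,322)],"side":[(375,358),(383,333),(391,310),(399,288)]}
but={"scene":(394,403),"side":(318,336)}
res={};bt={}
for n in d:
    im=d[n]["image"];hsv=cv2.cvtColor(im,cv2.COLOR_RGB2HSV);H,S,V=[hsv[...,i].astype(int) for i in range(3)]
    print(n,[hsv[int(v*.64),int(u*.64)].tolist() for u,v in seed[n]])
    br=(H<16)&(S>70)&(V>60); wh=(S<60)&(V>130)&(H<40)
    res[n]=[]
    for k,s in enumerate(seed[n]):
        c,st=near(wh if k%2==0 else br,np.array(s)*.64);res[n].append(c);print(k,c.round(1),st)
    g=(H>45)&(H<80)&(S>120);c,st=near(g,np.array(but[n])*.64);bt[n]=c;print("btn",c.round(1),st,plane(d[n],c,.022).round(4))
    b=(H>100)&(H<130)&(S>120);c,st=near(b,np.mean(seed[n],0)*.64);print("blue",c,st)
cs=[d["scene"],d["side"]]
for k in range(4):print(k,tri(cs,[res["scene"][k],res["side"][k]]).round(4),plane(cs[0],res["scene"][k],.044).round(4),plane(cs[1],res["side"][k],.044).round(4))
print("btn",tri(cs,[bt["scene"],bt["side"]]).round(4))
a=cv2.resize(cs[0]["image"][180:300,205:375,::-1],None,fx=4,fy=4,interpolation=cv2.INTER_CUBIC)
cv2.imwrite("pics/c1.png",a)
b=cv2.resize(cs[1]["image"][155:320,170:310,::-1],None,fx=3.6,fy=3.6,interpolation=cv2.INTER_CUBIC)
cv2.imwrite("pics/c2.png",b)
E
```

```text
scene [[18, 23, 196], [11, 142, 160], [21, 24, 206], [12, 139, 163]]
0 [292.4 236.8] [287 229  12  16 151]
1 [277.  226.6] [270 219  15  16 184]
2 [263.9 215.9] [258 209  13  14 143]
3 [250.  206.5] [243 199  15  15 172]
btn [251.6 257.4] [247 253  10  10  85] [0.6172 0.0895 0.022 ]
blue [271.066787   232.38086643] [238 207  66  48 554]
side [[26, 9, 231], [11, 125, 191], [26, 7, 239], [12, 158, 202]]
0 [238.5 229.1] [231 221  16  17 215]
1 [244.6 212.6] [237 204  16  17 205]
2 [249.7 197.7] [243 190  14  16 178]
3 [254.8 183.6] [247 176  16  16 185]
btn [203.2 214. ] [198 209  11  11  94] [0.6097 0.0901 0.022 ]
blue [246.9787234  222.37765957] [227 181  39  66 376]
0 [0.5003 0.1013 0.0411] [0.5018 0.1027 0.044 ] [0.499  0.1035 0.044 ]
1 [0.5129 0.0489 0.0377] [0.5164 0.0535 0.044 ] [0.5104 0.0529 0.044 ]
2 [0.5237 0.0019 0.0411] [0.5252 0.0039 0.044 ] [0.5225 0.0042 0.044 ]
3 [ 0.5362 -0.0499  0.0385] [ 0.5391 -0.0451  0.044 ] [ 0.5338 -0.0457  0.044 ]
btn [0.6141 0.0848 0.0139]
```

View pics/c1.png

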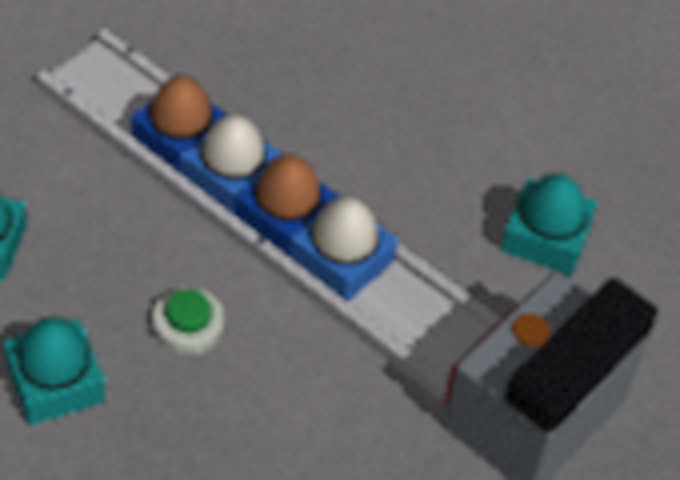

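View pics/c2.png

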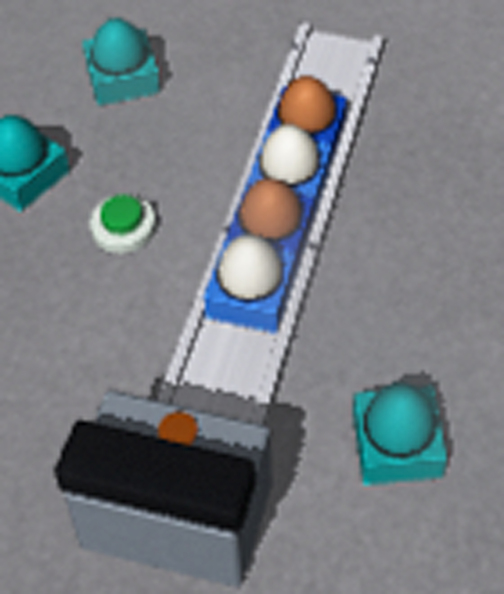

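The crops confirm it: four plain-blue blocks in the channel (c1: (180,110) to (345,235)), with the red stop plate at (465,360). The single green button is at (188,312), about 85 mm from the track.

```bash
python3 - <<'E'
from h import *
d=pickle.load(open("d0.pkl","rb"))
P=lambda n,u,z:plane(d[n],(205+(u[0]+.5)/4-.5,180+(u[1]+.5)/4-.5) if n=="scene" else (170+(u[0]+.5)/3.6-.5,155+(u[1]+.5)/3.6-.5),z)
A=P("scene",(38,76),.014);B=P("scene",(103,30),.014);C=P("scene",(400,357),.014)
A2=P("side",(302,24),.014);B2=P("side",(384,38),.014);C2=P("side",(165,395),.014)
for a,b,c in((A,B,C),(A2,B2,C2)):
    v=c-a;print(a.round(4),b.round(4),np.hypot(*(b-a)[:2]).round(4),"mid",((a+b)/2).round(4),"ang",np.degrees(np.arctan2(-v[0],v[1])).round(2),np.hypot(*v[:2]).round(3))
eg=np.array([[.5003,.1013],[.5129,.0489],[.5237,.0019],[.5362,-.0499]])
# top block rear corner in scene: at z .032 (133,113),(181,75)?
for nm,u,n,z in(("left rear top","scene",(133,113),.032),("front tip top","scene",(348,278),.032),("front right top","scene",(396,242),.032),("front left top","side",(208,292),.032),("front right top","side",(281,305),.032)): print(nm,u,P(u,n,z).round(4)) if 0 else print(nm,u,P(u,n,z).round(4)) 
E
```

```text
[ 0.5966 -0.149   0.014 ] [ 0.5325 -0.1663  0.014 ] 0.0664 mid [ 0.5646 -0.1577  0.014 ] ang 13.08 0.341
[ 0.5926 -0.1498  0.014 ] [ 0.5264 -0.1659  0.014 ] 0.0682 mid [ 0.5595 -0.1578  0.014 ] ang 13.7 0.355
left rear top scene [ 0.5647 -0.0674  0.032 ]
front tip top scene [0.5204 0.1269 0.032 ]
front right top scene [0.4766 0.1194 0.032 ]
front left top side [0.5175 0.1249 0.032 ]
front right top side [0.4703 0.1118 0.032 ]
```

```bash
python3 - <<'E'
from h import *
d=pickle.load(open("d0.pkl","rb"))
n=np.array([.9728,.2317]);u=np.array([-.2317,.9728])
for nm,a,b in(("mug",(397,207),(556,225)),("bowl",(254,280),(381,190))):
    p=tri([d["scene"],d["side"]],[np.array(a)*.64,np.array(b)*.64]);print(nm,p.round(3),"n",(p[:2]@n).round(3),"s",(p[:2]@u).round(3))
E
```

```text
mug [ 0.345 -0.334  0.038] n 0.258 s -0.404
bowl [ 0.697 -0.281  0.034] n 0.613 s -0.435
```

Call:
move_arm([
  {"linear":[0,0,0],"turn":[0,0,0.84],"claw":1},
  {"linear":[0,0,0],"turn":[0,0,0.84],"claw":1},
], grip_force=30)

```text
time: 0.27
position: [0.2238, -0.6099, 0.2438]
tool_rot: [-3.119, -0.363, 0.001]
ft_force: [0.4, 0.4, -0.1]
grip_width: 0.92
```

Call:
move_arm([
  {"linear":[0.72,-0.69,0],"turn":[0,0,0],"claw":1},
  {"linear":[0.72,-0.69,0],"turn":[0,0,0],"claw":1},
  {"linear":[0.72,-0.69,0],"turn":[0,0,0],"claw":1},
  {"linear":[0.72,-0.69,0],"turn":[0,0,0],"claw":1},
  {"linear":[0.72,-0.69,0],"turn":[0,0,0],"claw":1},
  {"linear":[0.72,-0.69,0],"turn":[0,0,0],"claw":1},
  {"linear":[0.72,-0.69,0],"turn":[0,0,0],"claw":1},
  {"linear":[0.72,-0.69,0],"turn":[0,0,0],"claw":1},
  {"linear":[0.72,-0.69,0],"turn":[0,0,0],"claw":1},
  {"linear":[0.72,-0.69,0],"turn":[0,0,0],"claw":1},
  {"linear":[0.72,-0.69,0],"turn":[0,0,0],"claw":1},
  {"linear":[0.72,-0.69,0],"turn":[0,0,0],"claw":1},
  {"linear":[0.72,-0.69,0],"turn":[0,0,0],"claw":1},
  {"linear":[0.72,-0.69,0],"turn":[0,0,0],"claw":1},
  {"linear":[0.72,-0.69,0],"turn":[0,0,0],"claw":1},
  {"linear":[0.72,-0.69,0],"turn":[0,0,0],"claw":1},
  {"linear":[0.72,-0.69,0],"turn":[0,0,0],"claw":1},
  {"linear":[0.72,-0.69,0],"turn":[0,0,0],"claw":1},
  {"linear":[0.72,-0.69,0],"turn":[0,0,0],"claw":1},
  {"linear":[0,0,0],"turn":[0,0,0],"claw":1},
])

```text
time: 1.93
position: [0.5343, -0.1248, 0.2444]
tool_rot: [-3.114, -0.382, -0.003]
ft_force: [-0.9, -0.5, -0.4]
grip_width: 0.001
```

```bash
cat > st.py <<'E'
from bench import ctrl
import numpy as np
s=ctrl.get_state();p=s["position"];n=np.array([.9728,.2317]);u=np.array([-.2317,.9728])
from scipy.spatial.transform import Rotation as R
M=R.from_rotvec(s["tool_rot"]).as_matrix()
f=s["ft_force"]
print("t",round(s["time"],2),"n %.4f s %.4f tipz %.4f"%(p[:2]@n,p[:2]@u,p[2]-.022),"yaw",np.degrees(np.arctan2(M[1,0],M[0,0])).round(2),"z",M[:,2].round(3),"F n,u,z",np.round([f[:2]@n,f[:2]@u,f[2]],2),"grip",round(s["grip_width"],3))
E
python3 st.py
```

```text
t 1.93 n 0.4909 s -0.2452 tipz 0.2224 yaw 13.99 z [ 0.002  0.004 -1.   ] F n,u,z [-1.   -0.26 -0.41] grip 0.001
```

Call:
move_arm([
  {"linear":[0.63,-0.4,0],"turn":[0,0,0.15],"claw":1},
  {"linear":[0,0,0.8],"turn":[0,0,0],"claw":1},
  {"linear":[0,0,0.8],"turn":[0,0,0],"claw":1},
  {"linear":[0,0,0.8],"turn":[0,0,0],"claw":1},
  {"linear":[0,0,0.8],"turn":[0,0,0],"claw":1},
  {"linear":[0,0,0.8],"turn":[0,0,0],"claw":1},
  {"linear":[0,0,0.8],"turn":[0,0,0],"claw":1},
  {"linear":[0,0,0.5],"turn":[0,0,0],"claw":1},
  {"linear":[0,0,0],"turn":[0,0,0],"claw":1},
  {"linear":[0,0,0],"turn":[0,0,0],"claw":1},
])

```text
time: 2.77
position: [0.5465, -0.1162, 0.0848]
tool_rot: [-3.121, -0.351, 0.003]
ft_force: [0.7, 0.6, 0.4]
grip_width: 0.002
```

```bash
python3 st.py; python3 - <<'E'
from bench import cams
import cv2,numpy as np
a=cams.get_image("scene")["image"][140:310,180:380,::-1];b=cams.get_image("side")["image"][130:300,170:370,::-1]
cv2.imwrite("pics/m1.png",cv2.resize(np.hstack([a,b]),(800,340),interpolation=cv2.INTER_CUBIC))
E
```

```text
t 2.77 n 0.5047 s -0.2397 tipz 0.0628 yaw 12.84 z [-0.002  0.001 -1.   ] F n,u,z [0.87 0.43 0.41] grip 0.002
```

View pics/m1.png

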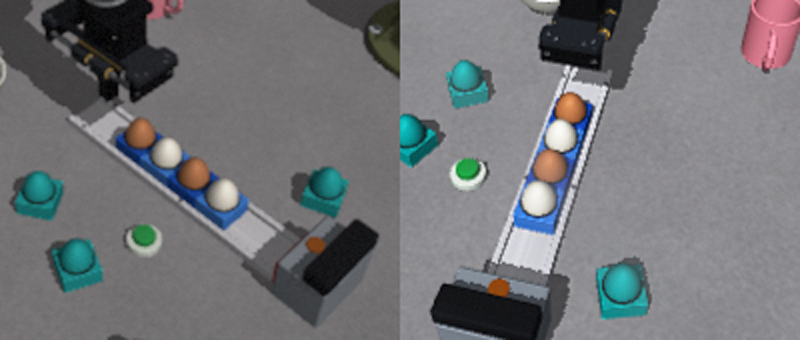

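The picture shows the closed fingers above the channel's open end at (115,95), behind the back brown egg at (141,132), with nothing touched. Descending behind the row.

Call:
move_arm([
  {"linear":[0.17,0,0],"turn":[0,0,-0.07],"claw":1},
  {"linear":[0,0,0.5],"turn":[0,0,0],"claw":1},
  {"linear":[0,0,0.5],"turn":[0,0,0],"claw":1},
  {"linear":[0,0,0.45],"turn":[0,0,0],"claw":1},
  {"linear":[0,0,0],"turn":[0,0,0],"claw":1},
  {"linear":[0,0,0],"turn":[0,0,0],"claw":1},
])

```text
time: 3.37
position: [0.5522, -0.115, 0.0419]
tool_rot: [-3.121, -0.359, 0.001]
ft_force: [-0.7, -0.2, 0.6]
grip_width: 0.007
```

```bash
python3 st.py
```

```text
t 3.37 n 0.5105 s -0.2398 tipz 0.0199 yaw 13.13 z [-0.001  0.    -1.   ] F n,u,z [-0.73 -0.04  0.61] grip 0.007
```

Call:
move_arm([
  {"linear":[0,-0.2,0],"turn":[0,0,0],"claw":1},
  {"linear":[0,-0.2,0],"turn":[0,0,0],"claw":1},
  {"linear":[0,-0.2,0],"turn":[0,0,0],"claw":1},
  {"linear":[0,-0.1,0],"turn":[0,0,0],"claw":1},
  {"linear":[0,-0.1,0],"turn":[0,0,0],"claw":1},
  {"linear":[0,-0.1,0],"turn":[0,0,0],"claw":1},
  {"linear":[0,-0.1,0],"turn":[0,0,0],"claw":1},
  {"linear":[0,-0.1,0],"turn":[0,0,0],"claw":1},
  {"linear":[0,-0.1,0],"turn":[0,0,0],"claw":1},
  {"linear":[0,-0.1,0],"turn":[0,0,0],"claw":1},
  {"linear":[0,-0.1,0],"turn":[0,0,0],"claw":1},
  {"linear":[0,-0.1,0],"turn":[0,0,0],"claw":1},
  {"linear":[0,-0.1,0],"turn":[0,0,0],"claw":1},
  {"linear":[0,-0.1,0],"turn":[0,0,0],"claw":1},
  {"linear":[0,-0.1,0],"turn":[0,0,0],"claw":1},
  {"linear":[0,-0.1,0],"turn":[0,0,0],"claw":1},
  {"linear":[0,-0.1,0],"turn":[0,0,0],"claw":1},
])

```text
time: 4.78
position: [0.5386, -0.0565, 0.042]
tool_rot: [3.121, 0.359, 0.0]
ft_force: [1.2, -3.6, -0.2]
grip_width: 0.002
```

```bash
python3 st.py; python3 - <<'E'
from bench import cams
import cv2,numpy as np
a=cams.get_image("scene")["image"][140:310,180:380,::-1];b=cams.get_image("side")["image"][130:300,170:370,::-1]
cv2.imwrite("pics/m2.png",cv2.resize(np.hstack([a,b]),(800,340),interpolation=cv2.INTER_CUBIC))
E
```

```text
t 4.78 n 0.5109 s -0.1797 tipz 0.0200 yaw 13.12 z [ 0. -0. -1.] F n,u,z [ 0.35 -3.74 -0.17] grip 0.002
```

View pics/m2.png

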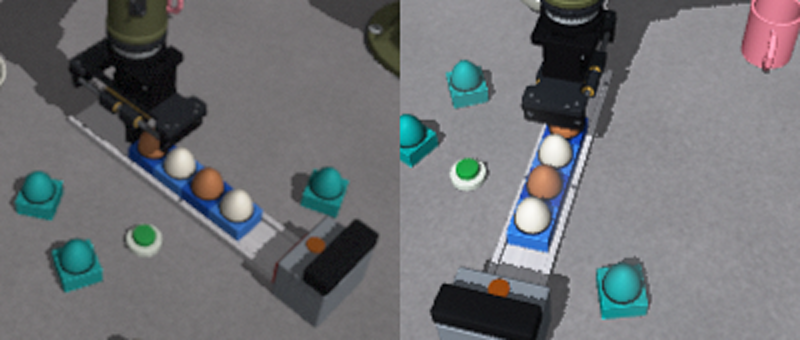

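The row is moving in the channel as one train, with the front egg at (237,207) and a steady push of 3.7 N. Continuing.

Call:
move_arm([
  {"linear":[0,-0.1,0],"turn":[0,0,0],"claw":1},
  {"linear":[0,-0.1,0],"turn":[0,0,0],"claw":1},
  {"linear":[0,-0.1,0],"turn":[0,0,0],"claw":1},
  {"linear":[0,-0.1,0],"turn":[0,0,0],"claw":1},
  {"linear":[0,-0.1,0],"turn":[0,0,0],"claw":1},
  {"linear":[0,-0.1,0],"turn":[0,0,0],"claw":1},
  {"linear":[0,-0.1,0],"turn":[0,0,0],"claw":1},
  {"linear":[0,-0.1,0],"turn":[0,0,0],"claw":1},
  {"linear":[0,-0.1,0],"turn":[0,0,0],"claw":1},
  {"linear":[0,-0.1,0],"turn":[0,0,0],"claw":1},
  {"linear":[0,-0.1,0],"turn":[0,0,0],"claw":1},
  {"linear":[0,-0.1,0],"turn":[0,0,0],"claw":1},
  {"linear":[0,-0.1,0],"turn":[0,0,0],"claw":1},
  {"linear":[0,-0.1,0],"turn":[0,0,0],"claw":1},
  {"linear":[0,-0.1,0],"turn":[0,0,0],"claw":1},
  {"linear":[0,-0.1,0],"turn":[0,0,0],"claw":1},
])

```text
time: 6.22
position: [0.5277, -0.0097, 0.0421]
tool_rot: [3.121, 0.359, -0.0]
ft_force: [1.6, -2.8, 0.4]
grip_width: 0.007
```

```bash
python3 st.py
```

```text
t 6.22 n 0.5111 s -0.1317 tipz 0.0201 yaw 13.12 z [-0. -0. -1.] F n,u,z [ 0.91 -3.1   0.35] grip 0.007
```

Still sliding, with about 13 mm expected to the stop. I'll use 1.2 mm rows in short calls and watch the force.

Call:
move_arm([
  {"linear":[0,-0.04,0],"turn":[0,0,0],"claw":1},
  {"linear":[0,-0.04,0],"turn":[0,0,0],"claw":1},
  {"linear":[0,-0.04,0],"turn":[0,0,0],"claw":1},
  {"linear":[0,-0.04,0],"turn":[0,0,0],"claw":1},
  {"linear":[0,-0.04,0],"turn":[0,0,0],"claw":1},
  {"linear":[0,-0.04,0],"turn":[0,0,0],"claw":1},
  {"linear":[0,-0.04,0],"turn":[0,0,0],"claw":1},
])

```text
time: 6.8
position: [0.5258, -0.0018, 0.042]
tool_rot: [3.121, 0.359, -0.0]
ft_force: [0.0, -3.9, 0.1]
grip_width: 0.003
```

Call:
move_arm([
  {"linear":[0,-0.04,0],"turn":[0,0,0],"claw":1},
  {"linear":[0,-0.04,0],"turn":[0,0,0],"claw":1},
])

```text
time: 6.97
position: [0.5253, 0.0006, 0.042]
tool_rot: [3.121, 0.359, 0.0]
ft_force: [0.8, -3.5, 1.2]
grip_width: 0.003
```

Call:
move_arm([
  {"linear":[0,-0.04,0],"turn":[0,0,0],"claw":1},
  {"linear":[0,-0.04,0],"turn":[0,0,0],"claw":1},
])

```text
time: 7.13
position: [0.5248, 0.003, 0.042]
tool_rot: [3.121, 0.359, -0.0]
ft_force: [1.5, -4.4, 0.9]
grip_width: 0.006
```

Call:
move_arm([
  {"linear":[0,-0.04,0],"turn":[0,0,0],"claw":1},
  {"linear":[0,-0.04,0],"turn":[0,0,0],"claw":1},
])

```text
time: 7.3
position: [0.5242, 0.0053, 0.042]
tool_rot: [3.121, 0.359, -0.0]
ft_force: [1.2, -4.6, 0.6]
grip_width: 0.006
```

Call:
move_arm([
  {"linear":[0,-0.04,0],"turn":[0,0,0],"claw":1},
  {"linear":[0,-0.04,0],"turn":[0,0,0],"claw":1},
])

```text
time: 7.47
position: [0.5239, 0.0069, 0.0421]
tool_rot: [3.12, 0.359, 0.0]
ft_force: [1.5, -7.2, -1.1]
grip_width: 0.007
```

Call:
move_arm([
  {"linear":[0,-0.04,0],"turn":[0,0,0],"claw":1},
  {"linear":[0,-0.04,0],"turn":[0,0,0],"claw":1},
])

```text
time: 7.63
position: [0.5238, 0.007, 0.0422]
tool_rot: [3.117, 0.357, 0.001]
ft_force: [3.8, -11.1, 0.7]
grip_width: 0.0
```

The arm has stalled and the force is rising, so the row is against the stop. One more small squeeze, then a look.

Call:
move_arm([
  {"linear":[0,-0.04,0],"turn":[0,0,0],"claw":1},
  {"linear":[0,0,0],"turn":[0,0,0],"claw":1},
  {"linear":[0,0,0],"turn":[0,0,0],"claw":1},
])

```text
time: 7.88
position: [0.5238, 0.0071, 0.0422]
tool_rot: [3.117, 0.355, 0.002]
ft_force: [3.4, -10.6, -0.9]
grip_width: 0.004
```

```bash
python3 st.py; python3 - <<'E'
from bench import cams
import cv2,numpy as np
a=cams.get_image("scene")["image"][190:310,230:370,::-1];b=cams.get_image("side")["image"][180:300,190:330,::-1]
cv2.imwrite("pics/m3.png",cv2.resize(np.hstack([a,b]),(800,343),interpolation=cv2.INTER_CUBIC))
E
```

```text
t 7.88 n 0.5112 s -0.1145 tipz 0.0202 yaw 13.0 z [ 0.002 -0.005 -1.   ] F n,u,z [  0.86 -11.15  -0.89] grip 0.004
```

View pics/m3.png

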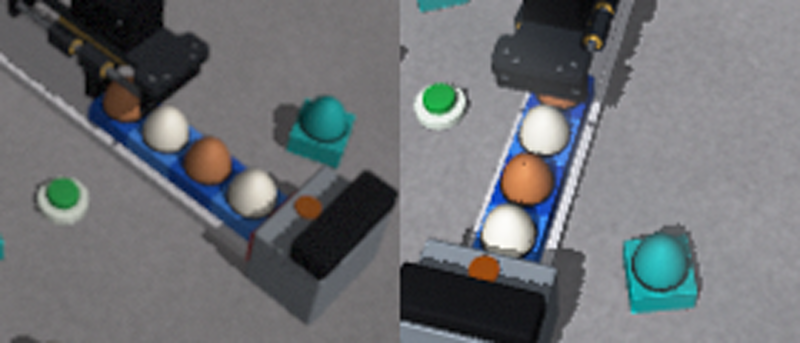

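The picture shows the front carrier against the red stop (front egg (253,193), stop (252,240)) and no visible gaps in the row. Next I back off, lift and go over the button.

Call:
move_arm([
  {"linear":[0,0.2,0],"turn":[0,0,0],"claw":1},
  {"linear":[0,0.4,0],"turn":[0,0,0],"claw":1},
  {"linear":[0,0.4,0],"turn":[0,0,0],"claw":1},
  {"linear":[0,0.4,0],"turn":[0,0,0],"claw":1},
  {"linear":[0,0,-0.7],"turn":[0,0,0],"claw":1},
  {"linear":[0,0,-0.8],"turn":[0,0,0],"claw":1},
  {"linear":[0,0,-0.8],"turn":[0,0,0],"claw":1},
  {"linear":[0,0,-0.8],"turn":[0,0,0],"claw":1},
  {"linear":[0,0,-0.8],"turn":[0,0,0],"claw":1},
  {"linear":[0.7,0,0],"turn":[0,0,0],"claw":1},
  {"linear":[0.7,0,0],"turn":[0,0,0],"claw":1},
  {"linear":[0.7,-0.6,0],"turn":[0,0,0],"claw":1},
  {"linear":[0.7,-0.6,0],"turn":[0,0,0],"claw":1},
  {"linear":[0.7,-0.6,0],"turn":[0,0,0],"claw":1},
  {"linear":[0,-0.6,0],"turn":[0,0,0],"claw":1},
  {"linear":[0,-0.6,0],"turn":[0,0,0],"claw":1},
  {"linear":[0,0,0],"turn":[0,0,0],"claw":1},
  {"linear":[0,0,0],"turn":[0,0,0],"claw":1},
])

```text
time: 9.48
position: [0.6141, 0.0823, 0.1588]
tool_rot: [-3.12, -0.362, 0.001]
ft_force: [-0.2, 0.1, -0.3]
grip_width: 0.005
```

```bash
python3 st.py
```

```text
t 9.48 n 0.6164 s -0.0622 tipz 0.1368 yaw 13.25 z [-0.001  0.    -1.   ] F n,u,z [-0.18  0.2  -0.27] grip 0.005
```

Call:
move_arm([
  {"linear":[0,-0.15,0.4],"turn":[0,0,0],"claw":1},
  {"linear":[0,0,0.8],"turn":[0,0,0],"claw":1},
  {"linear":[0,0,0.8],"turn":[0,0,0],"claw":1},
  {"linear":[0,0,0.9],"turn":[0,0,0],"claw":1},
  {"linear":[0,0,0],"turn":[0,0,0],"claw":1},
  {"linear":[0,0,0],"turn":[0,0,0],"claw":1},
])

```text
time: 9.98
position: [0.6119, 0.0843, 0.0701]
tool_rot: [3.121, 0.356, -0.007]
ft_force: [0.7, 0.1, 1.0]
grip_width: 0.006
```

```bash
python3 st.py; python3 - <<'E'
from bench import cams
import cv2,numpy as np
a=cams.get_image("scene")["image"][190:310,210:350,::-1];b=cams.get_image("side")["image"][160:280,170:310,::-1]
cv2.imwrite("pics/m4.png",cv2.resize(np.hstack([a,b]),(800,343),interpolation=cv2.INTER_CUBIC))
E
```

```text
t 9.98 n 0.6148 s -0.0598 tipz 0.0481 yaw 13.01 z [-0.004 -0.001 -1.   ] F n,u,z [ 0.7  -0.04  1.03] grip 0.006
```

View pics/m4.png

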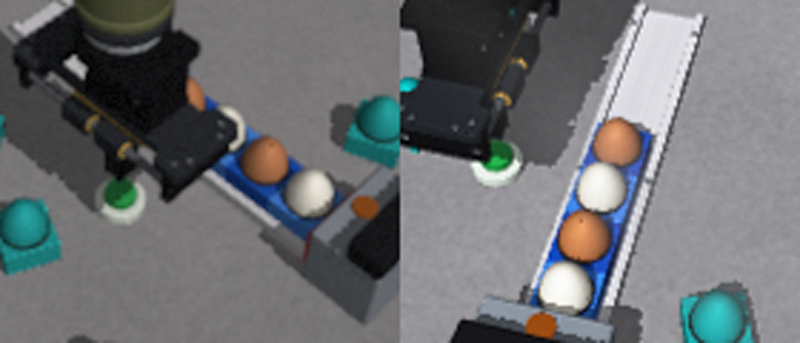

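The row stays tight after release (side view: eggs (617,142) to (566,287)), and the fingertips are above the button ((120,180) and (497,150)). Pressing now.

Call:
move_arm([
  {"linear":[0,-0.08,0.5],"turn":[0,0,0],"claw":1},
  {"linear":[0,0,0.3],"turn":[0,0,0],"claw":1},
  {"linear":[0,0,0.1],"turn":[0,0,0],"claw":1},
  {"linear":[0,0,0.1],"turn":[0,0,0],"claw":1},
  {"linear":[0,0,0.05],"turn":[0,0,0],"claw":1},
  {"linear":[0,0,0],"turn":[0,0,0],"claw":1},
  {"linear":[0,0,0],"turn":[0,0,0],"claw":1},
])

```text
time: 10.67
position: [0.6127, 0.0882, 0.0411]
tool_rot: [3.121, 0.359, -0.0]
ft_force: [-1.9, -1.2, 3.2]
grip_width: 0.003
```

```bash
python3 st.py
```

```text
t 10.67 n 0.6165 s -0.0562 tipz 0.0191 yaw 13.11 z [-0.    -0.001 -1.   ] F n,u,z [-2.16 -0.72  3.16] grip 0.003
```

Call:
move_arm([
  {"linear":[0,0,0.05],"turn":[0,0,0],"claw":1},
  {"linear":[0,0,0.05],"turn":[0,0,0],"claw":1},
  {"linear":[0,0,0.05],"turn":[0,0,0],"claw":1},
  {"linear":[0,0,0],"turn":[0,0,0],"claw":1},
  {"linear":[0,0,0],"turn":[0,0,0],"claw":1},
])

```text
time: 11.08
position: [0.613, 0.0883, 0.0383]
tool_rot: [3.12, 0.358, 0.0]
ft_force: [-6.6, -2.3, 16.3]
grip_width: 0.006
```

```bash
python3 st.py
```

```text
t 11.08 n 0.6167 s -0.0562 tipz 0.0163 yaw 13.11 z [ 0.    -0.001 -1.   ] F n,u,z [-7.   -0.74 16.32] grip 0.006
```

At 16 N against a 5 N spring, with the tip at about 16 mm, the button is fully down. Taking the hand away.

Call:
move_arm([
  {"linear":[0,0,0],"turn":[0,0,0],"claw":1},
  {"linear":[0,0,-0.3],"turn":[0,0,0],"claw":1},
  {"linear":[0,0,-0.7],"turn":[0,0,0],"claw":1},
  {"linear":[0,0,-0.8],"turn":[0,0,0],"claw":1},
  {"linear":[0,0,-0.8],"turn":[0,0,0],"claw":1},
  {"linear":[0,0,-0.8],"turn":[0,0,0],"claw":1},
  {"linear":[0,0,-0.8],"turn":[0,0,0],"claw":1},
  {"linear":[0,0.8,-0.8],"turn":[0,0,0],"claw":1},
  {"linear":[0,0.8,0],"turn":[0,0,0],"claw":1},
  {"linear":[0,0.8,0],"turn":[0,0,0],"claw":1},
  {"linear":[0,0.8,0],"turn":[0,0,0],"claw":1},
  {"linear":[0,0.8,0],"turn":[0,0,0],"claw":1},
  {"linear":[0,0.8,0],"turn":[0,0,0],"claw":1},
  {"linear":[0,0,0],"turn":[0,0,0],"claw":1},
  {"linear":[0,0,0],"turn":[0,0,0],"claw":1},
])

```text
time: 12.33
position: [0.6458, -0.054, 0.1855]
tool_rot: [3.121, 0.353, 0.001]
ft_force: [0.5, 0.5, 0.4]
grip_width: 0.004
```

```bash
python3 st.py; python3 - <<'E'
from bench import cams
from h import *
d={n:cams.get_image(n) for n in("scene","side")}
a=d["scene"]["image"][110:330,170:390,::-1];b=d["side"]["image"][80:300,110:380,::-1]
cv2.imwrite("pics/m5.png",cv2.resize(np.hstack([a,b]),None,fx=1.63,fy=1.63,interpolation=cv2.INTER_CUBIC))
im=d["side"]["image"];hsv=cv2.cvtColor(im,cv2.COLOR_RGB2HSV);H,S,V=[hsv[...,i].astype(int) for i in range(3)]
br=(H<16)&(S>70)&(V>60)&(V<255);wh=(S<60)&(V>130)&(H<40)
u=np.array([-.2317,.9728])
for k,z in enumerate((.041,.038,.041,.038)):
    g=np.array([.5101*.9728,.5101*.2317])+u*(.0964-.025-.05*k);e=proj(d["side"],np.array([*g,z]))
    c,st=near(br if k%2 else wh,e);p=plane(d["side"],c,z);print(k,e.round(1),c.round(1),"s-gap to nominal mm",((p[:2]-g)@u*1000).round(1),st[4])
E
```

```text
t 12.33 n 0.6157 s -0.2022 tipz 0.1635 yaw 12.91 z [ 0. -0. -1.] F n,u,z [0.55 0.36 0.43] grip 0.004
0 [227.4 260.8] [227.2 260. ] s-gap to nominal mm -1.8 221
1 [234.  243.1] [233.8 242.3] s-gap to nominal mm -1.8 250
2 [239.9 225.3] [239.8 225.2] s-gap to nominal mm -0.2 217
3 [245.4 210.4] [245.6 209.4] s-gap to nominal mm -3.4 203
```

View pics/m5.png

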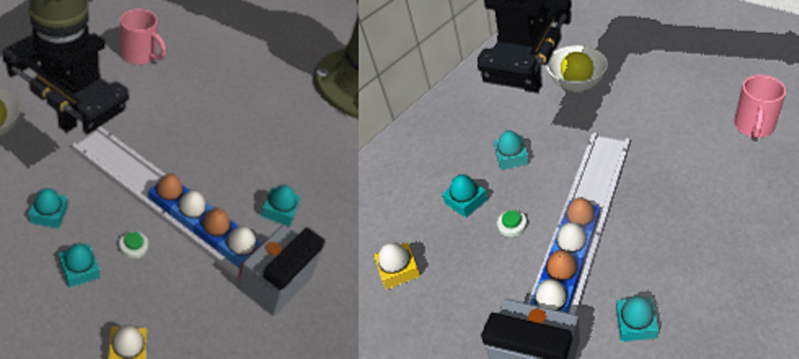

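The last picture shows the row closed up against the stop, the button back up at (133,243) and (511,222), and the mug, bowl and spare carrier where they were. The hand is clear of everything, so I'm handing in.

```bash
python3 -c "
from bench import ctrl
print(ctrl.close_job())"
```

```text
the job is handed in; nothing more can be done
None
```

I pushed the four blue carriers along the track as one train to the red stop. I then backed off, pressed the green button fully down and took the hand away. The job was handed in at about 12.4 s of the 48 s allowed.

- **Row home:** sliding took about 4 N. At the stop the arm stalled and the force rose to about 11 N. The last pictures show the front carrier against the stop and no visible gaps.
- **Spacing:** from the final side view alone, the egg centres lay 0.2 to 3.4 mm short of their estimated home positions. The spacings came out uneven: 50.0, 48.4 and 53.2 mm against 50. A spacing under 50 mm is not possible for 50 mm blocks, so I took the unevenness as pixel error. It does mean this measurement alone cannot rule out a gap of 1 or 2 mm.
- **Button:** the tip stopped at about 16.3 mm (5.7 mm of travel measured, 6 expected). The force was 16 N against the 5 N spring, so I took it as bottomed out. There was also about 7 N of side force during the press. The button came back up afterwards.
- **Left alone:** the mug, bowl and spare carrier look unmoved, and the arm touched only the back carrier and the button.

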